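# Test the cover catch of an incubation box, free it if caught, and hold the cover open

### The job

A colleague needs to get at the tube rack in the box on the desk. First press down firmly on the flat top of the cover near its front edge, to be sure that it is fully seated, then, before touching the slide catch, tug the cover up by its handle to learn whether it is caught; if it is, push the slide all the way over to its other end to release it. Open the cover about 60 degrees and finish while holding it still there, as it falls shut by itself; do not knock over or shift the things standing around.

Things in the scene. Friction and masses are not known exactly. Their poses are not given: they have to be found in the camera images.
- box: low oblong box, 200 (x) x 280 (y) x 85 mm, fixed to the desk, with a flat hinged cover whose top is 97 mm above the desk and overhangs the box by 2 mm all round. Origin: centre of its underside. Its x axis runs from its front (nearest the robot) to the hinge, y to its left, z up. It cannot move.
- press_point (a point): bare point on the flat top of the cover near its front edge, midway between left and right; in the box's frame, cover shut: (-70, 0, 97) mm. Axes as the box's while the cover is shut, z out of the cover.
- cover_handle (a point): centre of the T-handle on the cover, left of the middle: a horizontal cylinder 22 mm thick, 40 mm long (along the box's y, parallel to the hinge), centre 55 mm above the cover's flat top, on a 14 mm stem. Pinched from above across its flat ends (40 mm) it turns between the fingers as the cover swings. In the box's frame, cover shut: (-50, 60, 152) mm.
- cover_hinge (a point): middle of the cover's hinge line, which runs along the box's y at the far rim, 85 mm above the desk; in the box's frame (100, 0, 85) mm.
- cover (a joint): angle of the cover, 0 shut and resting on the box, growing as its front edge rises, stop at 1.5 rad. The cover weighs about 0.35 kg and falls shut when let go. When it is caught it still has about 3 mm of play at the front edge (about 0.016 rad) and then stops dead; when it is not caught about 2 to 3 N up at the handle lift it, in an arc about the hinge.
- slide_stud (a point): top centre of the stud of the slide catch on top of the cover, at its front right: an upright block 24 mm (box x) x 14 mm (box y) that stands 28 mm above the flat top of the cover on a 2 mm track plate. It can be pushed sideways or pinched across its 14 mm. In the box's frame, cover shut, slide 0: (-80, -82, 125) mm.
- slide (a joint): travel of the stud along the box's +y (toward the handle), 0 to 0.024 m, held by about 2.5 N of friction where it is left. Starts within 3 mm of 0. At one end of its travel a hidden hook under the cover is caught, at the other end free; which end is which cannot be seen and varies, so it may be caught or free as found. To change that, move it all the way to the other end.
- timer: kitchen-type lab timer, 62 x 62 x 43 mm, a bystander standing loose near the box; origin: centre of its underside
- reagent: round reagent bottle, 58 mm across, 109 mm tall, a bystander standing loose near the box; origin: centre of its underside
- cup_a: open sample cup, 45 mm across, 38 mm tall, a bystander standing loose near the box; origin: centre of its underside
- cup_b: open sample cup, 45 mm across, 38 mm tall, a bystander standing loose near the box; origin: centre of its underside
- stapler: desk stapler, 34 x 136 x 52 mm, a bystander standing loose near the box; origin: centre of its underside
- label_roll: roll of labels, 61 mm across, 40 mm tall, a bystander standing loose near the box; origin: centre of its underside

How it is judged:
On the way, in this order (a step that is already met when the one before it is completed fails the run):
1. the closed cover is pressed down on its flat top with more than 5 N, the slide not yet worked (contact force between any of the fingers, the arm and cover above 5 N and value of joint cover below 0.005 rad and z of the grasp point in the frame of press_point below 0.042 m and value of joint slide below 0.007 m), for 0.2 s.
2. the cover is tugged up against its catch or off its seat (front edge up by 1.5 mm), the slide not yet worked (value of joint cover above 0.008 rad and value of joint slide below 0.007 m), for 0.1 s.
At the end, for the whole second after the job is handed in: the cover stands still (under 0.1 rad/s), open between 0.75 and 1.3 rad (43 to 74 degrees), short of its stop, carried by the gripper alone (contact over 0.5 N) (value of joint cover between 0.75 and 1.3 rad and contact force between any of the fingers, the arm and cover above 0.5 N and velocity of joint cover between -0.1 and 0.1 rad/s); the arm keeps its last pose, push and grip.
It fails at once if a thing standing around shifted by more than 30 mm (distance of any of timer, reagent, cup_a, cup_b, stapler, label_roll from where it was at the start of the episode above 0.03 m).
It fails at once if a thing standing around tipped by more than 0.5 rad (angle between any of timer, reagent, cup_a, cup_b, stapler, label_roll's own z axis and vertical above 0.5 rad).
It also fails if it takes over 58 s, if anything falls off the work surface, if the arm or the gripper's body presses on something with over 40 N, if the wrist force passes 120 N, or if a joint passes its speed limit or range.

### The arm

A 7-joint arm with a two-finger parallel gripper is mounted at the origin on the work surface; the furniture and walls round the work are solid. World frame = base frame: x ahead of the robot, y to its left, z up, the work surface at z = 0. Lengths are in m, angles in rad, forces in N, time in s.
With the tool pointing down it reaches from about 0.4 to 0.85 m from the base axis. Payload 10.4 kg.
Tool frame: the origin (TCP) lies between the finger pads; the fingertips stand 19 mm ahead of it and the grasp point (between the pads) is the TCP; z points along the fingers, y is the direction in which the jaws open and shut (so a half turn about z gives the same grasp; the last joint's range is limited). The gripper opens to 85 mm and grips with 20 to 120 N. Pads are 22 mm wide; open, the fingers measure 114 mm over their backs; the gripper's body (76 mm by 85 mm) begins 54 mm behind the grasp point. The pads swing forward as they close: fully open they stand 13 mm farther back than shut.
Start: joints at [1.134, 0.332, -0.065, 1.46, 0.022, 1.35, -0.088], TCP at [0.251, -0.572, 0.25] pointing down, gripper open.
Joint ranges: [-2.6, 2.6], [-0.5, 2.12], [-1.47, 1.34], [0.16, 2.42], [-1.27, 4.41], [0.06, 2.06], [-2.6, 2.6]. Speed limits (rad/s): [2.22, 2.22, 2.79, 2.79, 3.14, 3.14, 3.14].

### API

Orientations are given as [roll, pitch, yaw] about the fixed x, y, z axes, in that order (R = Rz(yaw) Ry(pitch) Rx(roll)).
In Python, from workcell import robot, cams gives the robot as it stands.
- The arm moves only by the shell command python3 -m pendant 'ROWS'. ROWS is JSON, a list of rows, each a list of 7 numbers: the shift along the tool's x, y, z in m, then the turn, a rotation vector about the tool's x, y, z in degrees, then the opening, from 0 (shut) to 1 (fully open). In form: [[x, y, z, ax, ay, az, hand], ...]. A call has 1 to 10 rows; each row is the pose to reach, as a shift and turn from the pose commanded when the call began, along the tool's axes at that moment; what a row does not reach only later rows make up. A row lasts 1/8 s, in which the tool goes at most 62.5 mm and 10.7 degrees, less where a joint would pass 70% of its speed; a pose out of reach is approached as far as the arm can. A call with a gripper value outside its range is refused whole. The fingers move at their own pace and stop on an object; the grip force is fixed at half the most. Time passes only in rows, so rows that repeat a pose let the fingers close. It gives the time, the measured TCP pose, the force and the opening at its end, in the units of the state.
- robot.read_state(): the state, without advancing time (a new reading comes with each control period).
- cams.get_image(name): name is "scene" or "top" or "wrist"; returns a dict with "image" (480x640x3 uint8, red, green, blue), "vfov" (degrees; the focal length in pixels is half the picture's height over the tangent of half this angle, whatever the lens; pixels are square), "cx", "cy" (the principal point, pixels), "R" (3x3) and "t" (3): a world point X has camera coordinates R X + t. Camera axes: x right, y down, z forward; pixel columns grow to the right and rows downward; lengths in m; the calibration is good to about 2 mm. The wrist camera is an equidistant fisheye: a pixel r from the principal point sees the ray r / f radians off the axis. A picture is of the moment at which its call begins. There is no depth.
- robot.close_job(): hands the job in, once; it reports no verdict.
Trained networks look in a picture, given as the dict that the camera call returned (one of the last four; its "shot" number tells which), for a name from the list of things; names that differ only in an ending like _2 or _b are one class to them, and where a whole thing is asked for, a point or a joint stands for the part that bears it (a point fixed in the world has none). Each returns a list of dicts, best first, with "p" (0 to 1); they miss things now and then, are a little off and sometimes report something else, mostly with a low value. They report only what shows in the picture. A call takes as long as a camera call.
- cams.masks_of(picture, target): "mask" (480x640 bool, what is visible of it).
- cams.landmark_of(picture, target): "xyz" ([x, y, z] in m, in the coordinates of the camera as it stood for that picture, good to about 4 mm: a listed point, or the origin of a listed thing).
The state is a dict: "time": time; "joints": joint angles; "qd": joint speeds; "joint_efforts": joint torques, N m; "ee_pos": TCP position; "orientation": TCP orientation; "ft_force": force on the tool from outside, world axes, zero at the start; "moment": the same for the moment, N m; "grip_width": opening from 0.0 (shut) to 1.0 (fully open).
Only numpy, scipy, OpenCV 4.12 (cv2) and the standard library are available. Lean on these libraries where they do the work, as an engineer would, in place of code of your own. Each camera call takes 0.05 s, during which the arm holds its last target.

## Working session

There is one attempt and no reset: what is moved stays moved. The work goes in short steps, Python scripts to look and compute and a shell command to move; the robot and the scene stay as the last step left them, time stands still between calls to the robot, and variables do not carry over. Pictures are saved under pics/ and viewed, and the job is handed in when it is done.

```bash
ls; mkdir -p pics; python3 - <<'E'
from workcell import robot, cams
import cv2, numpy as np
s=robot.read_state()
print({k:np.round(v,3).tolist() for k,v in s.items()})
for n in ['scene','top','wrist']:
    p=cams.get_image(n); cv2.imwrite(f'pics/{n}0.png',p['image'][:,:,::-1])
    R,t=np.array(p['R']),np.array(p['t'])
    print(n,p['vfov'],np.round(-R.T@t,3))
    for k in ['press_point','cover_handle','cover_hinge','slide_stud','box','timer','reagent','cup_a','stapler','label_roll']:
        for d in cams.landmark_of(p,k)[:2]:
            print(' ',k,round(d['p'],2),np.round(R.T@(np.array(d['xyz'])-t),3))
E
```

```text
pics
{'time': 0.0, 'joints': [1.134, 0.333, -0.065, 1.461, 0.022, 1.35, -0.088], 'qd': [-0.0, -0.0, 0.001, 0.001, -0.002, 0.001, -0.0], 'joint_efforts': [-0.0, -62.544, 0.049, -39.162, 0.016, 0.01, 0.0], 'ee_pos': [0.251, -0.572, 0.25], 'orientation': [-3.14, 0.0, 0.414], 'ft_force': [0.38, -0.233, 0.062], 'moment': [-0.007, 0.026, -0.021], 'grip_width': 0.998}
scene 46.362364037816135 [0.017 0.868 0.905]
  press_point 0.74 [ 0.498 -0.109  0.098]
  press_point 0.51 [0.567 0.118 0.001]
  cover_handle 0.72 [ 0.501 -0.047  0.153]
  cover_hinge 0.67 [ 0.658 -0.076  0.088]
  slide_stud 0.39 [ 0.495 -0.184  0.129]
  box 0.96 [ 0.563 -0.096  0.005]
  timer 0.39 [ 0.614 -0.315 -0.003]
  reagent 0.78 [0.562 0.118 0.003]
  cup_a 0.73 [ 0.464  0.083 -0.001]
  cup_a 0.23 [ 0.56  -0.097  0.006]
  stapler 0.98 [ 0.434 -0.421  0.002]
  label_roll 0.68 [ 0.69  -0.313  0.002]
top 51.905609371088545 [ 0.346 -0.072  1.341]
  press_point 0.61 [ 0.49  -0.104  0.096]
  press_point 0.46 [ 0.563  0.113 -0.002]
  cover_handle 0.95 [ 0.498 -0.044  0.156]
  cover_hinge 0.7 [ 0.658 -0.074  0.084]
  slide_stud 0.47 [ 0.493 -0.188  0.123]
  box 0.96 [ 0.563 -0.091 -0.   ]
  timer 0.97 [ 0.611 -0.314 -0.002]
  reagent 0.6 [ 0.561  0.113 -0.001]
  cup_a 0.57 [ 0.405 -0.126 -0.001]
  cup_a 0.5 [0.463 0.085 0.001]
  stapler 0.76 [ 0.429 -0.423  0.   ]
  label_roll 0.85 [ 0.689 -0.313  0.   ]
  label_roll 0.65 [0.463 0.084 0.003]
wrist 65.70646984690485 [ 0.318 -0.543  0.373]
```

View pics/scene0.png

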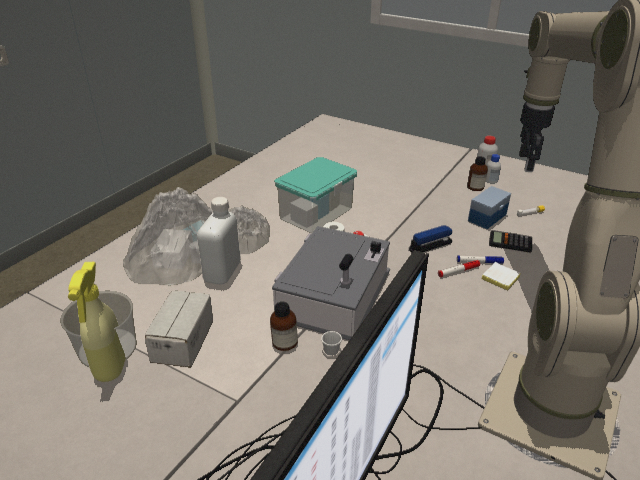

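View pics/top0.png

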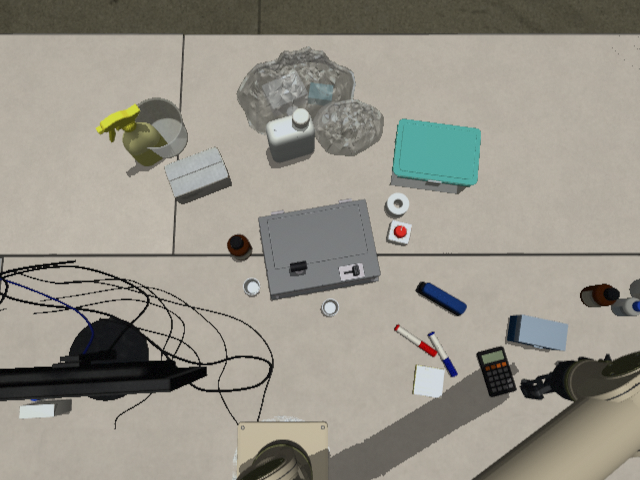

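The top view shows the box yawed about 9°, with the handle at pixel (298,267) and the stud at (352,271). There is one cup in front at (330,308) and another at (252,287). The fallen-over things are all well clear. Next I'll fit the box pose.

```bash
cat > h.py <<'E'
from workcell import robot, cams
import cv2, numpy as np
from scipy.spatial.transform import Rotation as Ro
def proj(p,X):
    R,t=np.array(p['R']),np.array(p['t']); f=240/np.tan(np.radians(p['vfov']/2))
    c=R@np.array(X)+t; return np.array([p['cx']+f*c[0]/c[2],p['cy']+f*c[1]/c[2]])
def box2w(P,b):
    x,y,a=b; P=np.atleast_2d(P)/1000.; c,s=np.cos(a),np.sin(a)
    return np.c_[x+c*P[:,0]-s*P[:,1],y+s*P[:,0]+c*P[:,1],P[:,2]]
E
python3 - <<'E'
from h import *
from scipy.optimize import least_squares
p=cams.get_image('top'); m=cams.masks_of(p,'box'); 
M=m[0]['mask'].astype(np.uint8); print(m[0]['p'],M.sum())
L={'press_point':(-70,0,97),'cover_handle':(-50,60,152),'cover_hinge':(100,0,85),'slide_stud':(-80,-82,125),'box':(0,0,0)}
obs=[];loc=[];R,t=np.array(p['R']),np.array(p['t'])
for q in [p,cams.get_image('scene')]:
  R,t=np.array(q['R']),np.array(q['t'])
  for k,v in L.items():
    for d in cams.landmark_of(q,k)[:1]: obs.append(R.T@(np.array(d['xyz'])-t));loc.append(v)
obs=np.array(obs)
r=least_squares(lambda b:(box2w(loc,b)-obs)[:,:2].ravel(),[.563,-.09,.16],loss='soft_l1',f_scale=.005)
print('fit',r.x); b=r.x
print(np.round(1000*(box2w(loc,b)-obs)).tolist())
# grayscale top silhouette refine: IoU of mask hull vs projected
C=[(sx*102,sy*142,z) for sx in(-1,1) for sy in(-1,1) for z in(97,)]+[(sx*100,sy*140,0) for sx in(-1,1) for sy in(-1,1)]
def hull(b): return cv2.convexHull(np.array([proj(p,X) for X in box2w(C,b)],np.float32))
def cost(b):
    im=np.zeros((1920,2560),np.uint8); cv2.fillConvexPoly(im,np.round((hull(b)+.5)*4).astype(int),1)
    im=cv2.resize(im.astype(np.float32),(640,480),interpolation=cv2.INTER_AREA)
    return np.abs(im-M).sum()
from scipy.optimize import minimize
o=minimize(lambda u:cost(b+u*[.01,.01,.05]),np.zeros(3),method='Nelder-Mead',options=dict(initial_simplex=[[0,0,0],[1,0,0],[0,1,0],[0,0,1]]))
b2=b+o.x*[.01,.01,.05]; print('mask fit',b2,o.fun)
im=p['image'][:,:,::-1].copy(); x0,y0,S=200,170,4
cr=cv2.resize(im[y0:y0+150,x0:x0+200],None,fx=4,fy=4,interpolation=cv2.INTER_CUBIC)
for bb,c in((b,(0,0,255)),(b2,(0,255,0))):
  for X in box2w([(-102,-142,97),(-102,142,97),(102,142,97),(102,-142,97),(-50,60,163),(-80,-82,125),(-50,40,152),(-50,80,152)],bb):
    u=(proj(p,X)-[x0,y0]+.5)*4; cv2.drawMarker(cr,tuple(int(v) for v in u),c,cv2.MARKER_CROSS,14)
cv2.imwrite('pics/fit.png',cr)
for k,v in L.items(): print(k,np.round(box2w(v,b),4),np.round(box2w(v,b2),4))
E
```

```text
Traceback (most recent call last):
IndexError: list index out of range
```

```bash
cat > fit.py <<'E'
from h import *
from scipy.optimize import least_squares
for _ in range(4):
    p=cams.get_image('top'); m=cams.masks_of(p,'box')
    if m: break
M=m[0]['mask'].astype(np.uint8) if m else None; print(m and m[0]['p'])
L={'press_point':(-70,0,97),'cover_handle':(-50,60,152),'cover_hinge':(100,0,85),'slide_stud':(-80,-82,125),'box':(0,0,0)}
obs=[];loc=[]
for q in [p,cams.get_image('scene')]:
  R,t=np.array(q['R']),np.array(q['t'])
  for k,v in L.items():
    for d in cams.landmark_of(q,k)[:1]: obs.append(R.T@(np.array(d['xyz'])-t));loc.append(v)
obs=np.array(obs)
r=least_squares(lambda b:(box2w(loc,b)-obs)[:,:2].ravel(),[.563,-.09,.16],loss='soft_l1',f_scale=.005)
print('fit',r.x); b=r.x
print(np.round(1000*(box2w(loc,b)-obs)).tolist())
C=[(sx*102,sy*142,97) for sx in(-1,1) for sy in(-1,1)]+[(sx*100,sy*140,0) for sx in(-1,1) for sy in(-1,1)]
def hull(b): return cv2.convexHull(np.array([proj(p,X) for X in box2w(C,b)],np.float32))
def cost(b):
    im=np.zeros((1920,2560),np.uint8); cv2.fillConvexPoly(im,np.round((hull(b)+.5)*4).astype(int),1)
    im=cv2.resize(im.astype(np.float32),(640,480),interpolation=cv2.INTER_AREA)
    return np.abs(im-M).sum()
from scipy.optimize import minimize
b2=b
if M is not None:
  o=minimize(lambda u:cost(b+u*[.01,.01,.05]),np.zeros(3),method='Nelder-Mead',options=dict(initial_simplex=[[0,0,0],[1,0,0],[0,1,0],[0,0,1]]))
  b2=b+o.x*[.01,.01,.05]; print('mask fit',b2,o.fun)
im=p['image'][:,:,::-1].copy(); x0,y0=220,180
cr=cv2.resize(im[y0:y0+150,x0:x0+200],None,fx=4,fy=4,interpolation=cv2.INTER_CUBIC)
for bb,c in((b,(0,0,255)),(b2,(0,255,0))):
  for X in box2w([(-102,-142,97),(-102,142,97),(102,142,97),(102,-142,97),(-50,60,163),(-80,-82,125),(-50,40,152),(-50,80,152)],bb):
    u=(proj(p,X)-[x0,y0]+.5)*4; cv2.drawMarker(cr,tuple(int(v) for v in u),c,cv2.MARKER_CROSS,14)
cv2.imwrite('pics/fit.png',cr)
for k,v in L.items(): print(k,np.round(box2w(v,b),4),np.round(box2w(v,b2),4))
E
python3 fit.py
```

```text
0.76
fit [ 0.56003388 -0.09405006  0.17632178]
[[1.0, 0.0, 0.0], [1.0, -1.0, 1.0], [0.0, -5.0, -0.0], [2.0, -0.0, -0.0], [-5.0, -5.0, 1.0], [-3.0, 4.0, 2.0], [-2.0, 6.0, -3.0], [1.0, 3.0, 1.0], [3.0, -2.0, -3.0], [1.0, 1.0, -5.0]]
mask fit [ 0.55639209 -0.09446482  0.17998489] 467.1875
press_point [[ 0.4911 -0.1063  0.097 ]] [[ 0.4875 -0.107   0.097 ]]
cover_handle [[ 0.5003 -0.0438  0.152 ]] [[ 0.4965 -0.0444  0.152 ]]
cover_hinge [[ 0.6585 -0.0765  0.085 ]] [[ 0.6548 -0.0766  0.085 ]]
slide_stud [[ 0.4957 -0.1888  0.125 ]] [[ 0.4924 -0.1895  0.125 ]]
box [[ 0.56   -0.0941  0.    ]] [[ 0.5564 -0.0945  0.    ]]
```

View pics/fit.png

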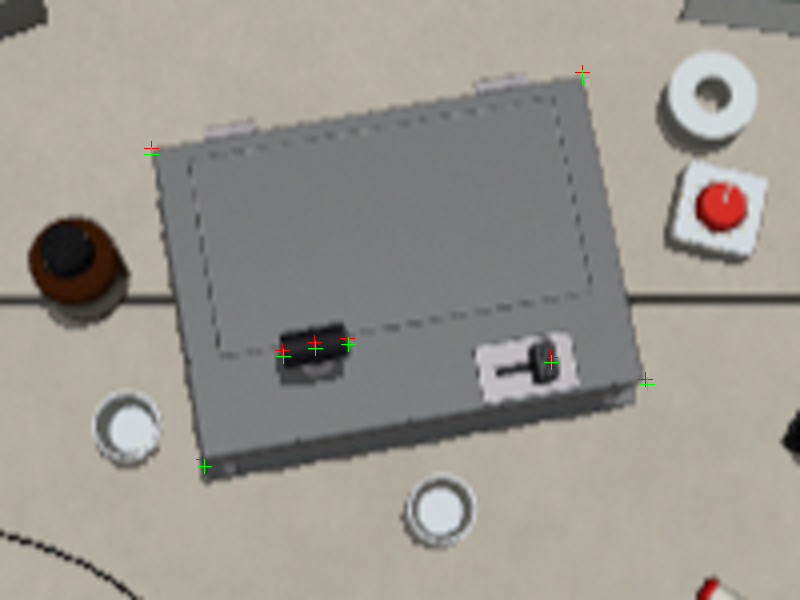

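```bash
python3 -m pendant '[[0.045,-0.037,0,0,0,1.6,0],[0.09,-0.073,0,0,0,3.1,0],[0.135,-0.11,0,0,0,4.7,0],[0.18,-0.147,0,0,0,6.3,0],[0.226,-0.183,0,0,0,7.8,0],[0.271,-0.22,0,0,0,9.4,0],[0.316,-0.257,0,0,0,11,0],[0.361,-0.293,0,0,0,12.5,0],[0.406,-0.33,0,0,0,14.1,0],[0.406,-0.33,0.03,0,0,14.1,0]]'
```

```text
time: 3.65
ee_pos: [0.4933, -0.102, 0.2221]
orientation: [3.141, -0.005, 0.175]
ft_force: [-0.2, -1.8, -0.6]
grip_width: -0.001
```

```bash
python3 -m pendant '[[0,0,0.04,0,0,0,0],[0,0,0.075,0,0,0,0],[0,0,0.096,0,0,0,0],[0,0,0.102,0,0,0,0],[0,0,0.105,0,0,0,0],[0,0,0.107,0,0,0,0],[0,0,0.107,0,0,0,0]]'
```

```text
time: 4.53
ee_pos: [0.4906, -0.107, 0.1159]
orientation: [3.14, -0.0, 0.167]
ft_force: [-12.3, 0.6, 21.0]
grip_width: -0.003
```

```bash
python3 -m pendant '[[0,0,0,0,0,0,0],[0,0,0,0,0,0,0],[0,0,0,0,0,0,0],[0,0,0,0,0,0,0]]'
```

```text
time: 5.03
ee_pos: [0.4906, -0.1071, 0.1159]
orientation: [3.14, -0.0, 0.167]
ft_force: [-11.5, 2.3, 21.0]
grip_width: -0.005
```

```bash
python3 -m pendant '[[0,0,-0.04,0,0,0,0],[0,0,-0.09,0,0,0,0.3],[0,0,-0.13,0,0,0,1],[0.01,-0.03,-0.13,0,0,0,1],[0.019,-0.06,-0.13,0,0,0,1],[0.019,-0.06,-0.13,0,0,0,1],[0.019,-0.06,-0.13,0,0,0,1],[0.019,-0.06,-0.13,0,0,0,1]]'
python3 - <<'E'
from h import *
s=robot.read_state();print(s['ee_pos'],s['grip_width'])
p=cams.get_image('wrist');cv2.imwrite('pics/w1.png',p['image'][:,:,::-1])
for n in ['wrist','top','scene']:
    q=cams.get_image(n);R,t=np.array(q['R']),np.array(q['t'])
    for k in ['cover_handle','slide_stud']:
        for d in cams.landmark_of(q,k)[:2]: print(n,k,round(d['p'],2),np.round(R.T@(np.array(d['xyz'])-t),4))
E
```

```text
time: 6.02
ee_pos: [0.4991, -0.0456, 0.2435]
orientation: [3.141, -0.0, 0.166]
ft_force: [0.8, 0.3, 0.4]
grip_width: 0.996
[ 0.49909139 -0.04562026  0.24352092] 0.9961536049268559
wrist cover_handle 0.94 [ 0.5007 -0.0448  0.1536]
wrist slide_stud 0.66 [ 0.496  -0.1895  0.1273]
scene cover_handle 0.65 [ 0.5034 -0.0484  0.152 ]
scene slide_stud 0.68 [0.5665 0.1161 0.0019]
scene slide_stud 0.63 [ 0.498  -0.1859  0.1283]
```

View pics/w1.png

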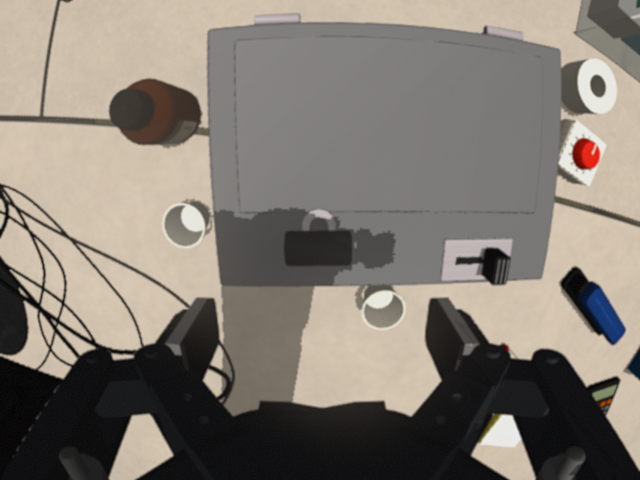

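Handle at wrist pixel (318,248), centred under the open jaws. Now I'll go down and grip it.

```bash
python3 -m pendant '[[0.001,-0.001,0.045,0,0,0,1],[0.001,-0.001,0.08,0,0,0,1],[0.001,-0.001,0.092,0,0,0,1],[0.001,-0.001,0.092,0,0,0,1],[0.001,-0.001,0.092,0,0,0,0],[0.001,-0.001,0.092,0,0,0,0],[0.001,-0.001,0.092,0,0,0,0],[0.001,-0.001,0.092,0,0,0,0],[0.001,-0.001,0.092,0,0,0,0],[0.001,-0.001,0.092,0,0,0,0]]'
```

```text
time: 7.78
ee_pos: [0.5003, -0.043, 0.1525]
orientation: [3.141, -0.001, 0.168]
ft_force: [-2.9, 2.5, 7.7]
grip_width: 0.459
```

```bash
python3 -m pendant '[[0,0,-0.002,0,0,0,0],[0,0,-0.004,0,0,0,0],[0,0,-0.004,0,0,0,0],[0,0,-0.004,0,0,0,0]]'
```

```text
time: 8.28
ee_pos: [0.5014, -0.0428, 0.1553]
orientation: [-3.141, -0.004, 0.168]
ft_force: [13.1, 2.2, -11.0]
grip_width: 0.458
```

```bash
python3 -m pendant '[[0,0,-0.002,0,0,0,0],[0,0,-0.003,0,0,0,0],[0,0,-0.003,0,0,0,0]]'
```

```text
time: 8.65
ee_pos: [0.5026, -0.0426, 0.1586]
orientation: [-3.141, -0.006, 0.169]
ft_force: [20.2, 2.3, -16.9]
grip_width: 0.457
```

The tool drifted along +x and z in the hinge arc's ratio, so this looks like a free cover resisting my straight pull. To check, I'll follow the arc.

```bash
python3 -m pendant '[[0.003,0,0,0,0,0,0],[0.0035,0,0,0,0,0,0],[0.0035,0,0,0,0,0,0]]'; python3 - <<'E'
from h import *
p=cams.get_image('scene');cv2.imwrite('pics/s1.png',cv2.resize(p['image'][170:350,230:430,::-1],None,fx=4,fy=3.3))
E
```

```text
time: 9.02
ee_pos: [0.5025, -0.0426, 0.158]
orientation: [-3.141, 0.002, 0.168]
ft_force: [-6.1, 0.7, -1.5]
grip_width: 0.458
```

View pics/s1.png

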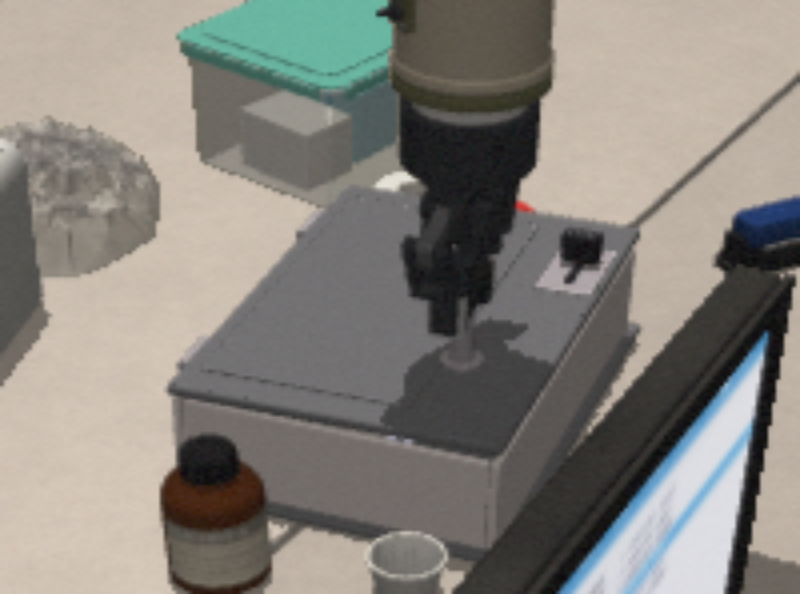

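```bash
python3 -m pendant '[[0.0015,0,-0.003,0,0,0,0],[0.003,0,-0.007,0,0,0,0],[0.003,0,-0.007,0,0,0,0]]'
```

```text
time: 9.45
ee_pos: [0.5066, -0.042, 0.1655]
orientation: [-3.141, -0.0, 0.168]
ft_force: [-2.0, 4.2, -6.5]
grip_width: 0.454
```

```bash
python3 - <<'E'
import numpy as np
P=lambda a:np.array([-150*np.cos(a)+67*np.sin(a),150*np.sin(a)+67*np.cos(a)])
from scipy.optimize import brentq
a0=brentq(lambda a:P(a)[1]-67-13,0,.5);print(a0,P(a0)-P(0))
for a in np.arange(a0+.06,1.06,.06):print(round(a,3),np.round(P(a)-P(a0),1))
E
```

```text
0.08853157876817243 [ 6.51132449 13.        ]
0.149 [5.1 8.5]
0.209 [10.6 16.6]
0.269 [16.6 24.4]
0.329 [23.1 31.8]
0.389 [30.1 38.8]
0.449 [37.4 45.4]
0.509 [45.1 51.6]
0.569 [53.2 57.2]
0.629 [61.5 62.4]
0.689 [70.2 67. ]
0.749 [79.2 71.2]
0.809 [88.4 74.8]
0.869 [97.7 77.8]
0.929 [107.3  80.2]
0.989 [117.   82.1]
1.049 [126.7  83.4]
```

```bash
python3 -m pendant '[[0.005,0,-0.0085,0,0,0,0],[0.0105,0,-0.0165,0,0,0,0],[0.0165,0,-0.0245,0,0,0,0],[0.0165,0,-0.0245,0,0,0,0]]'; python3 - <<'E'
from h import *
p=cams.get_image('scene');cv2.imwrite('pics/s2.png',cv2.resize(p['image'][170:350,230:430,::-1],None,fx=4,fy=3.3))
E
```

```text
time: 9.95
ee_pos: [0.5238, -0.0389, 0.1909]
orientation: [-3.141, -0.002, 0.168]
ft_force: [1.2, 5.5, -7.9]
grip_width: 0.454
```

View pics/s2.png

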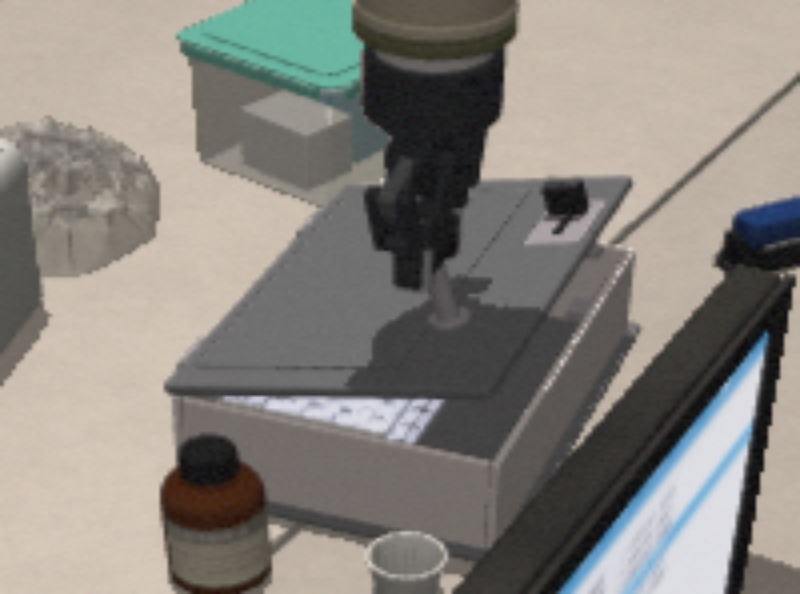

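The picture shows the cover lifting with its handle and a gap all along the front, so it wasn't caught and the slide can stay where it is. I'll carry on along the arc.

```bash
python3 -m pendant '[[0.0065,0,-0.0075,0,0,0,0],[0.0135,0,-0.0145,0,0,0,0],[0.021,0,-0.021,0,0,0,0],[0.0285,0,-0.027,0,0,0,0],[0.0365,0,-0.033,0,0,0,0],[0.045,0,-0.038,0,0,0,0],[0.045,0,-0.038,0,0,0,0]]'
```

```text
time: 10.88
ee_pos: [0.5675, -0.0313, 0.2282]
orientation: [-3.141, 0.0, 0.168]
ft_force: [-0.4, 4.9, -8.6]
grip_width: 0.453
```

```bash
python3 -m pendant '[[0.0085,0,-0.0045,0,0,0,0],[0.0175,0,-0.009,0,0,0,0],[0.027,0,-0.0125,0,0,0,0],[0.036,0,-0.0155,0,0,0,0],[0.046,0,-0.018,0,0,0,0],[0.0555,0,-0.0195,0,0,0,0],[0.062,0,-0.0205,0,0,0,0],[0.062,0,-0.0205,0,0,0,0],[0.062,0,-0.0205,0,0,0,0]]'; python3 - <<'E'
from h import *
p=cams.get_image('scene');cv2.imwrite('pics/s3.png',cv2.resize(p['image'][150:350,230:430,::-1],None,fx=3,fy=3))
for n in['top','scene']:
    q=cams.get_image(n);R,t=np.array(q['R']),np.array(q['t'])
    for k in ['cover_handle','timer','reagent','cup_a','stapler','label_roll']:
        for d in cams.landmark_of(q,k)[:2]: print(n,k,round(d['p'],2),np.round(R.T@(np.array(d['xyz'])-t),3))
s=robot.read_state();print(s['time'],s['ee_pos'],s['ft_force'])
E
```

```text
time: 12.0
ee_pos: [0.6279, -0.0208, 0.2489]
orientation: [-3.141, 0.001, 0.168]
ft_force: [-3.2, 6.8, -4.6]
grip_width: 0.455
top timer 0.67 [ 0.61  -0.312 -0.004]
top reagent 0.94 [ 0.562  0.114 -0.005]
top reagent 0.27 [ 0.573 -0.093  0.231]
top cup_a 0.71 [0.461 0.084 0.   ]
top stapler 0.84 [ 0.431 -0.417 -0.003]
top label_roll 0.67 [ 0.69  -0.313  0.001]
scene cover_handle 0.71 [ 0.623 -0.027  0.246]
scene timer 0.48 [ 0.613 -0.316 -0.001]
scene reagent 0.82 [0.568 0.117 0.002]
scene cup_a 0.57 [ 0.463  0.08  -0.001]
scene cup_a 0.24 [ 0.615 -0.314 -0.004]
scene stapler 0.72 [ 0.432 -0.42   0.   ]
scene stapler 0.39 [ 0.563 -0.093  0.002]
scene label_roll 0.57 [ 0.69  -0.314  0.001]
12.75 [ 0.62778393 -0.02076685  0.24882377] [-3.77674514  6.05090521 -3.85619995]
```

View pics/s3.png

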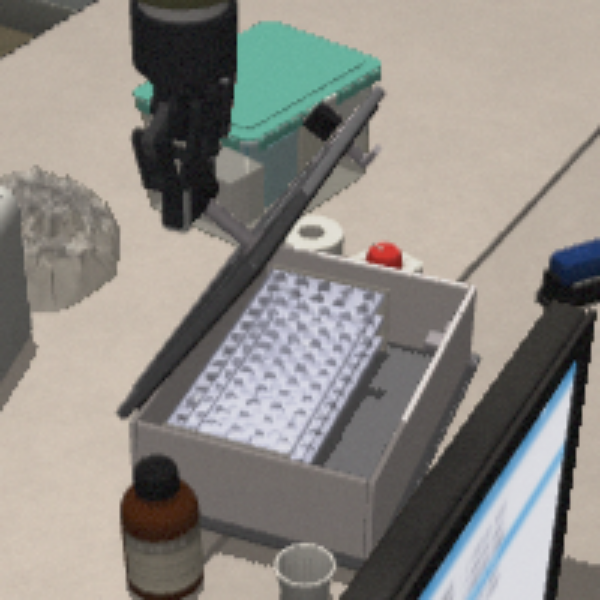

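The cover stands open at about 59° with the handle still pinched, and the tube rack is exposed. The bystanders that were found again are where they started. Handing in.

```bash
python3 - <<'E'
from h import *
s=robot.read_state();print(s['time'],np.abs(s['qd']).max(),s['grip_width'])
print(robot.close_job())
E
```

```text
12.75 0.0011434172466218554 0.45324182819154496
the job is handed in; nothing more can be done
None
```

The cover now stands open at about 59° (1.03 rad, worked out from the hand's path along the hinge arc), held still by its handle, and the tube rack is exposed. I handed the job in at 12.75 s of the 58 s allowed.

- **Press:** I pressed near the front edge with closed fingers at about 21 N for over half a second.
- **Tug:** I pinched the handle and tugged before touching the slide. The first straight pull met up to about 20 N sideways and 17 N downward, which first looked like a catch. The hand was drifting along the hinge arc, though, and the vertical force fell to 1.5–8.6 N once I followed it. The cover rose well past the 3 mm of play, so it was not caught.
- **Slide:** I left it untouched, since the cover was already free.

**Last checks:**
- **Arm and grip:** the arm was still, with joint speeds around 0.001 rad/s. The grip was steady on the 40 mm handle, and about 4 N was pulling down at the wrist.
- **Things standing around:** the timer, reagent bottle, left-hand cup, stapler and label roll were within about 6 mm of their first readings, which is roughly the measuring error. The cup in front of the box was not detected in the last pictures, so its position is not re-measured; the hand stayed above the cover near it.
- **Handle position:** the camera's reading agreed with the hand's measured position to about 8 mm.

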